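# Fit the tube block to the orbital shaker under its retaining lip

### The arm

A 7-joint arm with a two-finger parallel gripper is mounted at the origin on a cart in front of the work surface, level with it; the furniture and walls round the work are solid. World frame = base frame: x ahead of the robot, y to its left, z up, the work surface at z = 0. Lengths are in m, angles in rad, forces in N, time in s.
With the tool pointing down it reaches from about 0.425 to 0.925 m from the base axis. Payload 6.8 kg.
Tool frame: the origin (TCP) lies on the centre line of the jaws, within the pads' length; the fingertips stand 14 mm ahead of it and the grasp point (between the pads) lies 5 mm behind it (r.tips_ahead is the distance from the TCP to the fingertips, in m); z points along the fingers, y is the line along which they close (so a half turn about z gives the same grasp; the last joint's range is limited). The gripper opens to 85 mm and grips with 20 to 120 N. Pads are 22 mm wide; open, the fingers measure 114 mm over their backs; the gripper's body (76 mm by 85 mm) begins 54 mm behind the grasp point. The pads swing forward as they close: fully open they stand 13 mm farther back than shut.
Start: joints at [1.178, 0.477, 0.022, 1.555, -0.011, 1.109, -0.083], TCP at [0.19, -0.648, 0.245] pointing down, gripper open.
Joint ranges: [-2.96, 2.96], [-0.34, 2.1], [-1.41, 1.46], [0.24, 2.44], [-1.37, 4.51], [0.17, 1.92], [-2.96, 2.96]. Speed limits (rad/s): [2.39, 2.39, 3.14, 3.14, 3.14, 3.14, 3.14].

### API

Orientations are given as a rotation vector (axis times angle).
In Python, from bench import r, eyes gives the robot as it stands.
- The arm moves only by the tool step_arm, never from a script. Its argument "rows" is a list of rows, each a list of 6 numbers: the shift along the world's x, y, z in units of 60 cm (1.0 is 60 cm), then the turn, a rotation vector about the world's x, y, z in units of pi rad (1.0 is pi rad). In form: [[x, y, z, rx, ry, rz], ...]. A call has 1 to 5 rows; each row is the pose to reach, as a shift and turn from the pose commanded when the call began, turning the shorter way round; what a row does not reach only later rows make up. A row lasts 1/12 s, in which the tool goes at most 41.7 mm and 7.16 degrees, less where a joint would pass 70% of its speed; a pose out of reach is approached as far as the arm can. A call with a number of a shift or a turn outside -1 to 1 is refused whole. A call with a gripper value outside its range is refused whole. "jaw" is the closure, from 0 (fully open) to 1 (shut), set as the call begins (left out, the last holds). The fingers move at their own pace and stop on an object; "squeeze" is the grip in N (left out, the last holds). Time passes only in rows, so rows that repeat a pose let the fingers close. It gives the time, the measured TCP pose, the force, the opening and the grip force at its end, in the units of the state.
- r.get_obs(): the state, without advancing time (a new reading comes with each control period).
- eyes.grab_frame(name): name is "scene" or "top" or "wrist"; returns the picture (400x640x3 uint8, red, green, blue); there is no depth.
- eyes.camera_info(name): a dict with "mtx" (3x3 intrinsics, pixels), "k1" (the pictures are not rectified: a ray, as slopes to the right and down, at radius r is drawn at 1 + k1 r^2 times it, then the intrinsics apply), "extrinsics" (4x4, takes a point from camera to world coordinates); the wrist camera has in their place "tool_from_camera" (4x4, takes a point from camera to tool coordinates, whose origin is the TCP and whose axes are the flange's). Camera axes: x right, y down, z forward; pixel columns grow to the right and rows downward; lengths in m; the calibration is good to about 2 mm. A picture is of the moment at which its call begins: read the wrist's pose just before it. camera_info takes no time and is no camera call.
- r.hand_in(): hands the job in; it is judged then, once.
The state is a dict: "clock": time; "joints": joint angles; "qvel": joint speeds; "tau": joint torques, N m; "tcp_pos": TCP position; "orientation": TCP orientation; "contact_force": force on the tool from outside, world axes, zero at the start; "moment": the same for the moment, N m; "grip_width": finger opening in m; "gripper_force": force on a finger pad.
Only numpy, scipy, OpenCV 4.12 (cv2) and the standard library are available. Lean on these libraries where they do the work, as an engineer would, in place of code of your own. Each camera call takes 0.05 s, during which the arm holds its last target. There are 200 camera calls.

### The job

Fit the aluminium tube block to the orbital shaker: set it down flat on the shaker's table on top of the sprung catch, with its heel towards the dark steel retaining block, then slide it along the table so that the heel goes fully home in the pocket under the overhanging lip and the catch springs up behind the block. The table has stopped anywhere on its small orbit, so feel your way in gently without forcing anything, then let go, and leave the pen, the amber bottle and the carton where they are.

Things in the scene. Friction and masses are not known exactly. Their poses are not given: they have to be found in the camera images.
- tube_block: Aluminium tube block, 0.4-0.65 kg: body 60 (x) x 96 (y) x 38 mm, 15 dark holes on top. Its heel, a foot 60 wide, 8 thick and 14 mm long, sticks out of its +y end, flush with the underside. Origin: centre of the body's underside, so heel tip at y = +62, tail face at -48 mm. It starts at the right, heel to the left; lift it over the 106 mm high roller mixer. Grasp from above across x, mid-length.
- shaker: White orbital shaker, fixed at the left, 172 (x) x 216 (y) x 58 mm, panel on its -x side. Origin: centre of its underside; z up. On it a grey table, 124 x 184 mm, top face at z = 70 mm, with the shaker's own directions. The table has stopped up to 8.5 mm off its middle place in x and in y: not measured, but fixed (held against 100 N). Retaining block at its +y end.
- home_mid (a point): Where the tube block's origin lies when it is fully home, if the table were in its middle place: x 0, y +10, z +70 mm in the shaker's frame, axes as the shaker's. The true home is off by the table's unmeasured offset, up to 8.5 mm in x and in y. The block slides home in +y. Set it down about 40 mm short (-y) of home to stand clear of the retaining block.
- pocket_mid (a point): Middle of the pocket's back wall at table height, table in its middle place (y +72 mm). Dark steel, 82 mm wide, 17 high. Cheeks at x = -31.5 and +31.5 mm (1.5 mm play each side) reach 22 mm out to -y, the last 5 mm with 1 mm lead-in; their ends are 9 mm wide: a heel that meets them stops 22 mm short of home. Lip: overhangs the wall by 13 mm, underside 10.2 mm above the table.
- catch_mid (a point): Middle of the catch's top when up, 5 mm above the table, table in its middle place. Steel, 25 (x) x 28 (y) mm. A block set down on it pushes it flush into the table. Once the block is home, its tail face is 2 mm clear of the catch (to +y), which springs up behind it; until then the block lies on it.
- catch (a joint): Depth of the sprung catch in m: 0 = fully up, 5 mm above the table; 0.005 = held flush by a block standing on it; the block hides it while it slides. It takes 1 N to start and 2.2 N to press flush.
- pen: Bystander: capped marker pen, 17 x 118 x 16 mm, lying on the worktop at the right; origin: centre of its underside.
- amber_bottle: Bystander: small amber bottle with a black cap, 30 mm across, 66 mm high, standing on the worktop at the right; origin: centre of its underside.
- carton: Bystander: small orange carton, 76 x 42 x 53 mm, standing on the worktop at the right; origin: centre of its underside.
There are look-alikes about, which are no part of the job. What is shaped like the tube_block but blue or yellow is not meant.

How it is judged:
By the outcome, as a careful person would: the job done as asked, in the order asked, and still so for the second after the job is handed in, with the robot touching nothing.
It also fails if it takes over 72 s, if anything falls off the work surface, if the arm or the gripper's body presses on something with over 40 N, if the wrist force passes 120 N, or if a joint passes its speed limit or range.

## Working session

There is one attempt and no reset: what is moved stays moved. The work goes in short steps, Python scripts to look and compute and a tool call to move; the robot and the scene stay as the last step left them, time stands still between calls to the robot, and variables do not carry over. Pictures are saved under pics/ and viewed, at most 10 in all, crops included, and the job is handed in when it is done.

Besides the shell and the picture viewer there is one more tool, called as name(argument=value, ...), one argument or row to a line, values as JSON. step_arm: Moves the arm, as the interface text tells. Shifts and turns lie within -1 to 1; 1 stands for 60 cm of shift or pi rad of turn. Its arguments: {"type":"object","properties":{"rows":{"type":"array"},"jaw":{"type":"number"},"squeeze":{"type":"number"}},"required":["rows"]}

```bash
mkdir -p pics; ls; python3 - <<'E'
from bench import r,eyes
import cv2,numpy as np
o=r.get_obs();print({k:np.round(o[k],3).tolist() for k in o})
for n in("scene","top"):
    im=eyes.grab_frame(n);cv2.imwrite(f"pics/{n}0.png",im[...,::-1])
    c=eyes.camera_info(n);print(n,{k:np.round(c[k],4).tolist() for k in c})
c=eyes.camera_info("wrist");print({k:np.round(c[k],4).tolist() for k in c})
E
```

```text
pics
{'clock': 0.0, 'joints': [1.178, 0.478, 0.022, 1.556, -0.012, 1.109, -0.083], 'qvel': [-0.0, -0.0, 0.0, -0.0, 0.001, 0.001, -0.001], 'tau': [-0.001, -59.646, 1.608, -28.12, 0.013, 0.009, -0.0], 'tcp_pos': [0.189, -0.647, 0.244], 'orientation': [-3.108, -0.446, 0.001], 'contact_force': [0.512, -0.188, 0.104], 'moment': [-0.035, -0.011, -0.016], 'gripper_force': 0.0, 'grip_width': 0.085}
scene {'mtx': [[413.1288, 0.0, 318.7577], [0.0, 413.1288, 193.7373], [0.0, 0.0, 1.0]], 'k1': -0.0343, 'extrinsics': [[0.8503, -0.3458, 0.3967, -0.1904], [-0.5259, -0.5852, 0.6172, -1.2278], [0.0187, -0.7335, -0.6795, 1.2443], [0.0, 0.0, 0.0, 1.0]]}
top {'mtx': [[461.807, 0.0, 321.0094], [0.0, 461.807, 192.2048], [0.0, 0.0, 1.0]], 'k1': 0.0338, 'extrinsics': [[0.2089, -0.906, 0.3682, -0.1845], [-0.9779, -0.1896, 0.0882, -0.3075], [-0.0101, -0.3785, -0.9255, 1.7261], [0.0, 0.0, 0.0, 1.0]]}
{'mtx': [[287.9946, 0.0, 323.1275], [0.0, 287.9946, 201.0669], [0.0, 0.0, 1.0]], 'k1': -0.0369, 'tool_from_camera': [[-0.0005, -0.9503, -0.3113, 0.0798], [1.0, -0.0009, 0.0009, -0.0002], [-0.0011, -0.3113, 0.9503, -0.1288], [0.0, 0.0, 0.0, 1.0]]}
```

View pics/top0.png

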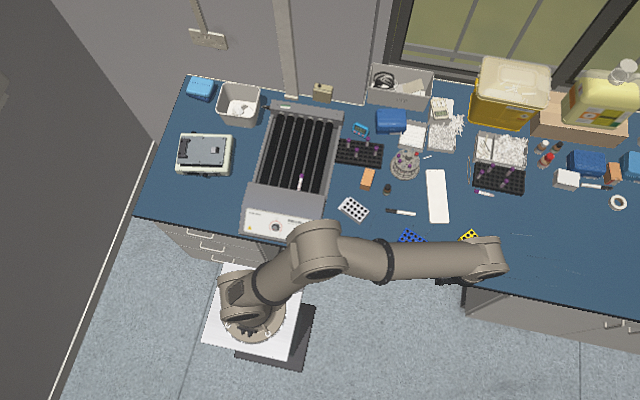

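View pics/scene0.png

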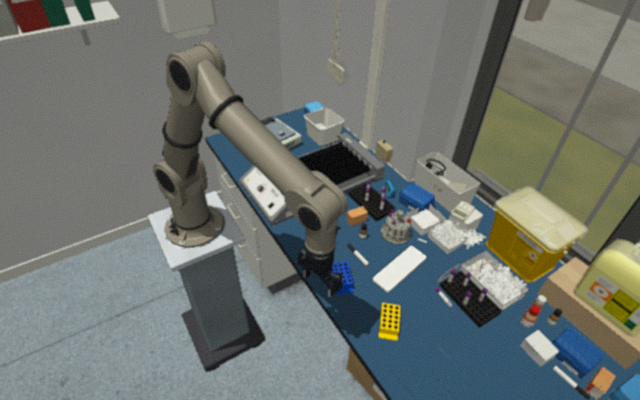

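The top view shows the candidates: an aluminium/white block at (353,209), a blue one at (411,236) and a yellow one at (468,236). The silver one fits, since blue and yellow are excluded. The shaker is at (204,154), the roller mixer at (295,165), the carton at (368,178), the bottle at (387,189) and the pen at (401,212). I'll confirm with one enlarged crop.

```bash
cat > h.py <<'E'
import numpy as np,cv2
from bench import r,eyes
from scipy.spatial.transform import Rotation as R
def cam(name,o=None):
    c=eyes.camera_info(name);K=np.array(c["mtx"]);k=c["k1"]
    if name=="wrist":
        T=np.eye(4);T[:3,:3]=R.from_rotvec(o["orientation"]).as_matrix();T[:3,3]=o["tcp_pos"]
        E=T@np.array(c["tool_from_camera"])
    else:E=np.array(c["extrinsics"])
    return K,k,E
def cast(C,uv,z):
    K,k,E=C;uv=np.atleast_2d(np.float64(uv))
    p=cv2.undistortPoints(uv[:,None],K,np.array([k,0,0,0.]))[:,0]
    d=np.c_[p,np.ones(len(p))]@E[:3,:3].T
    return E[:3,3]+d*((z-E[2,3])/d[:,2])[:,None]
def proj(C,P):
    K,k,E=C;P=(np.atleast_2d(P)-E[:3,3])@E[:3,:3]
    return cv2.projectPoints(P,np.zeros(3),np.zeros(3),K,np.array([k,0,0,0.]))[0][:,0]
E
python3 - <<'E'
from h import *
im=cv2.imread("pics/top0.png")
a=cv2.resize(im[190:235,320:400],(800,450),interpolation=cv2.INTER_CUBIC)[:,:]
b=cv2.resize(im[125:185,165:245],(560,420),interpolation=cv2.INTER_CUBIC)
a=cv2.resize(im[165:225,330:420],(630,420)); a=a
cv2.imwrite("pics/crop0.png",np.hstack([cv2.resize(a,(400,267)),cv2.resize(b,(356,267))]))
C=cam("top")
for n,uv,z in[("block",(353,209),.038),("shk",(204,154),.06),("yaw",(468,236),.03),("carton",(368,178),.05),("pen",(401,212),.01),("bottle",(387,188),.066),("mixL",(243,235),.1),("mixfarL",(268,107),.106),("mixfarR",(343,112),.106),("mixR",(325,190),.106)]:print(n,cast(C,uv,z).round(3))
E
```

```text
block [[ 0.444 -0.283  0.038]]
shk [[0.545 0.348 0.06 ]]
yaw [[ 0.429 -0.729  0.03 ]]
carton [[ 0.58  -0.317  0.05 ]]
pen [[ 0.48 -0.47  0.01]]
bottle [[ 0.546 -0.397  0.066]]
mixL [[0.238 0.092 0.1  ]]
mixfarL [[0.784 0.138 0.106]]
mixfarR [[ 0.824 -0.167  0.106]]
mixR [[ 0.472 -0.166  0.106]]
```

View pics/crop0.png

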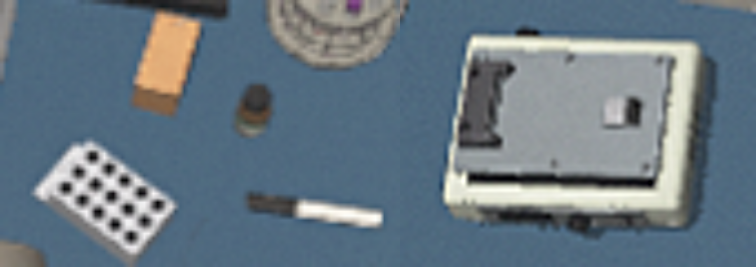

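The crop confirms the silver block with 15 holes, heel at its upper-left end, next to the orange carton, bottle and pen. The shaker's dark retaining block is at its left (world +y). Next I'll move above the tube block for a close look.

step_arm(
  rows=[
    [0.38,0.575,0,0,0,0.228],
    [0.38,0.575,0,0,0,0.228],
    [0.38,0.575,0,0,0,0.228],
    [0.38,0.575,0,0,0,0.228],
    [0.38,0.575,0,0,0,0.228],
  ],
)

```text
clock: 0.52
tcp_pos: [0.305, -0.472, 0.245]
orientation: [-2.818, -1.389, 0.0]
contact_force: [0.7, -0.1, -0.1]
grip_width: 0.0854
gripper_force: 0.0
```

step_arm(
  rows=[
    [0.19,0.285,0,0,0,0.029],
    [0.19,0.285,0,0,0,0.029],
    [0.19,0.285,0,0,0,0.029],
    [0.19,0.285,0,0,0,0.029],
    [0.19,0.285,0,0,0,0.029],
  ],
)

```text
clock: 0.93
tcp_pos: [0.4193, -0.3007, 0.2452]
orientation: [-2.756, -1.508, 0.0]
contact_force: [0.9, -0.5, -0.0]
grip_width: 0.0855
gripper_force: 0.0
```

step_arm(
  rows=[
    [0,0,0,0,0,0],
    [0,0,0,0,0,0],
    [0,0,0,0,0,0],
  ],
)

```text
clock: 1.18
tcp_pos: [0.418, -0.3034, 0.245]
orientation: [-2.756, -1.507, 0.001]
contact_force: [-0.8, -0.8, 0.2]
grip_width: 0.0853
gripper_force: 0.0
```

```bash
python3 - <<'E'
from h import *
o=r.get_obs();im=eyes.grab_frame("wrist")[...,::-1].copy();cv2.imwrite("pics/w1.png",im)
np.save("o1.npy",o,allow_pickle=True)
print(np.round(o["joints"],3),np.round(o["tcp_pos"],4),o["orientation"])
E
```

```text
[ 0.77   0.236 -0.307  1.913  0.084  1.005 -0.143] [ 0.418  -0.3034  0.245 ] [-2.75605247e+00 -1.50729165e+00  1.19390051e-03]
```

View pics/w1.png

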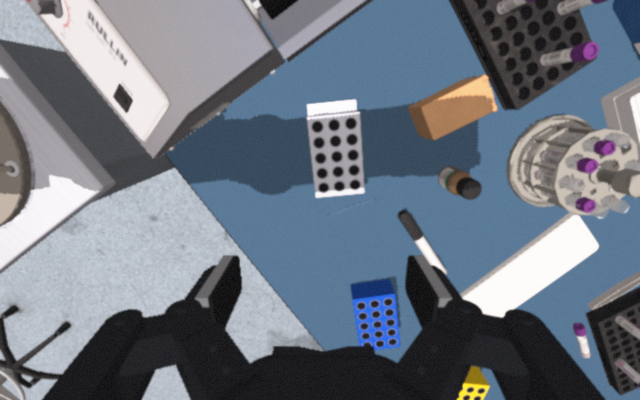

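The wrist view shows the silver block at (338,155) with its heel up (tool +x); the carton, bottle and pen are to its right. I'll use the 15 holes for its pose.

```bash
python3 - <<'E'
from h import *
o=np.load("o1.npy",allow_pickle=True).item();C=cam("wrist",o)
im=cv2.imread("pics/w1.png")[95:200,295:375]
g=cv2.cvtColor(im,cv2.COLOR_BGR2GRAY)
n,l,s,c=cv2.connectedComponentsWithStats((g<60).astype(np.uint8))
P=[c[i] for i in range(1,n) if 20<s[i,4]<160]
P=np.array(P)+[295,95]
print(len(P))
W=cast(C,P,.038)[:,:2]
m=W.mean(0)
(cx,cy),(w,h),a=cv2.minAreaRect(W.astype(np.float32)*1000)
box=cv2.boxPoints(((cx,cy),(w,h),a));print(m,(cx,cy),(w,h),a,box)
u,sv,vt=np.linalg.svd(W-m);print(np.degrees(np.arctan2(vt[0,1],vt[0,0])))
v=R.from_rotvec(o["orientation"]).as_matrix()[:,0];print("toolx yaw",np.degrees(np.arctan2(v[1],v[0])))
hb=cast(C,[(306,104),(356,100),(308,116),(357,114)],.008);print(hb.round(4))
hb=cast(C,[(316,195),(365,192)],.038);print(hb.round(4))
E
```

```text
15
[ 0.4443642 -0.2908972] (444.3204345703125, -290.8653564453125) (72.12286376953125, 38.33348846435547) 62.8876953125 [[ 410.82532 -314.2292 ]
 [ 444.94653 -331.69916]
 [ 477.81555 -267.50153]
 [ 443.69434 -250.03156]]
62.91276978391738
toolx yaw 57.34871722645796
[[ 0.4455 -0.2222  0.008 ]
 [ 0.4987 -0.2509  0.008 ]
 [ 0.4398 -0.2352  0.008 ]
 [ 0.4914 -0.2655  0.008 ]]
[[ 0.3984 -0.3178  0.038 ]
 [ 0.4507 -0.3468  0.038 ]]
```

step_arm(
  rows=[
    [0.044,0.021,-0.25,0,0,0.031],
    [0.044,0.021,-0.25,0,0,0.031],
    [0.044,0.021,-0.25,0,0,0.031],
    [0.044,0.021,-0.25,0,0,0.031],
    [0.044,0.021,-0.25,0,0,0.031],
  ],
)

```text
clock: 1.65
tcp_pos: [0.4413, -0.2895, 0.0899]
orientation: [-2.673, -1.633, 0.007]
contact_force: [0.9, 0.3, 0.5]
grip_width: 0.0852
gripper_force: 0.0
```

step_arm(
  rows=[
    [0,0,-0.04,0,0,0],
    [0,0,-0.08,0,0,0],
    [0,0,-0.12,0,0,0],
    [0,0,-0.12,0,0,0],
    [0,0,-0.12,0,0,0],
  ],
)

```text
clock: 2.07
tcp_pos: [0.4442, -0.2917, 0.0239]
orientation: [-2.681, -1.637, 0.002]
contact_force: [0.3, -0.3, -0.7]
grip_width: 0.0852
gripper_force: 0.0
```

step_arm(
  rows=[
    [0,0,0,0,0,0],
    [0,0,0,0,0,0],
    [0,0,0,0,0,0],
    [0,0,0,0,0,0],
    [0,0,0,0,0,0],
  ],
  jaw=1,
  squeeze=45,
)

```text
clock: 2.48
tcp_pos: [0.4454, -0.2913, 0.0254]
orientation: [2.678, 1.638, 0.0]
contact_force: [-2.0, 0.1, 8.0]
grip_width: 0.0594
gripper_force: 48.6
```

step_arm(
  rows=[
    [0,0,0,0,0,0],
    [0,0,0,0,0,0],
    [0,0,0.03,0,0,0],
    [0,0,0.06,0,0,0],
    [0,0,0.06,0,0,0],
  ],
)

```text
clock: 2.9
tcp_pos: [0.4467, -0.2916, 0.0627]
orientation: [2.676, 1.637, 0.004]
contact_force: [0.9, -1.1, -5.3]
grip_width: 0.0591
gripper_force: 53.2
```

step_arm(
  rows=[
    [0,0,0.317,0,0,0],
    [0,0,0.317,0,0,0],
    [0,0,0.317,0,0,0],
    [0,0,0.317,0,0,0],
    [0,0,0.317,0,0,0],
  ],
)

```text
clock: 3.32
tcp_pos: [0.446, -0.291, 0.254]
orientation: [2.675, 1.637, 0.004]
contact_force: [-0.1, 0.5, -4.4]
grip_width: 0.0592
gripper_force: 54.3
```

```bash
python3 - <<'E'
from h import *
print(r.tips_ahead)
C=cam("top")
im=cv2.imread("pics/top0.png")
hsv=cv2.cvtColor(im,cv2.COLOR_BGR2HSV)
sub=np.zeros(im.shape[:2],np.uint8);sub[125:185,165:245]=1
# white housing
m=((hsv[...,2]>185)&(hsv[...,1]<60)&(sub>0)).astype(np.uint8)
cs,_=cv2.findContours(m,cv2.RETR_EXTERNAL,cv2.CHAIN_APPROX_NONE)
c=max(cs,key=cv2.contourArea);print(cv2.boundingRect(c))
W=cast(C,c[:,0].astype(float),.058)[:,:2]
(a,b,d)=cv2.minAreaRect((W*1000).astype(np.float32));print(a,b,d)
# table: corners read from the crop (4.45 px/px, crop origin 165,125; crop offset 400)
pts=np.array([(470,52),(670,58),(658,186),(457,172)],float);pts=(pts-[400,0])/4.45+[165,125]
T=cast(C,pts,.07);print(T.round(4),T.mean(0))
g=cv2.cvtColor(im,cv2.COLOR_BGR2GRAY)
E
```

```text
0.014
(175, 133, 57, 39)
(553.70166015625, 355.9152526855469) (168.6663360595703, 209.73565673828125) 9.74494743347168
[[0.5963 0.4608 0.07  ]
 [0.6279 0.2801 0.07  ]
 [0.5012 0.2537 0.07  ]
 [0.4777 0.4332 0.07  ]] [0.55076247 0.35693517 0.07      ]
```

step_arm(
  rows=[
    [0.193,0.98,0,0,0,0.205],
    [0.193,0.98,0,0,0,0.205],
    [0.193,0.98,0,0,0,0.205],
    [0.193,0.98,0,0,0,0.205],
    [0.193,0.98,0,0,0,0.205],
  ],
)

```text
clock: 3.73
tcp_pos: [0.4845, -0.0844, 0.2492]
orientation: [2.039, 2.39, -0.001]
contact_force: [1.5, -0.8, -4.5]
grip_width: 0.0588
gripper_force: 54.1
```

step_arm(
  rows=[
    [0.128,0.64,0,0,0,0.006],
    [0.128,0.64,0,0,0,0.006],
    [0.128,0.64,0,0,0,0.006],
    [0.128,0.64,0,0,0,0.006],
    [0.128,0.64,0,0,0,0.006],
  ],
)

```text
clock: 4.15
tcp_pos: [0.5256, 0.1197, 0.249]
orientation: [2.024, 2.403, -0.001]
contact_force: [-0.1, -0.4, -4.9]
grip_width: 0.0589
gripper_force: 54.2
```

step_arm(
  rows=[
    [0.062,0.3,0,0,0,0],
    [0.062,0.3,0,0,0,0],
    [0.062,0.3,0,0,0,0],
    [0.062,0.3,0,0,0,0],
    [0.062,0.3,0,0,0,0],
  ],
)

```text
clock: 4.57
tcp_pos: [0.5619, 0.305, 0.2489]
orientation: [-2.014, -2.406, -0.004]
contact_force: [-1.0, 1.7, -4.2]
grip_width: 0.0589
gripper_force: 54.2
```

step_arm(
  rows=[
    [0,0,0,0,0,0],
    [0,0,0,0,0,0],
    [0,0,0,0,0,0],
  ],
)

```text
clock: 4.82
tcp_pos: [0.5631, 0.2968, 0.2485]
orientation: [2.024, 2.402, -0.004]
contact_force: [1.0, -0.2, -5.4]
grip_width: 0.0591
gripper_force: 54.1
```

```bash
python3 - <<'E'
from h import *
o=r.get_obs();im=eyes.grab_frame("wrist")[...,::-1].copy();cv2.imwrite("pics/w2.png",im)
np.save("o2.npy",o,allow_pickle=True)
print(np.round(o["joints"],3),np.round(o["tcp_pos"],4),o["orientation"])
E
```

```text
[-0.112  0.492 -0.656  1.613  0.322  1.15  -0.675] [0.5631 0.2968 0.2485] [ 2.02394876  2.40205876 -0.00363522]
```

View pics/w2.png

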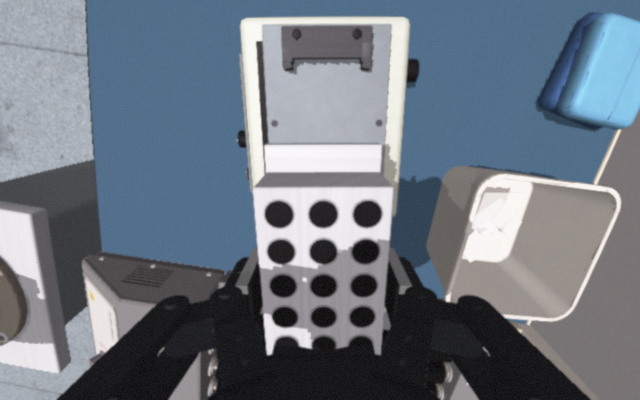

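The wrist view shows the retaining block at (326,47), its cheek ends at about (291,68) and (366,68), the table edges at about u=264 and 388, and the held block with its heel front at v≈145, well aligned. I'll measure the edges.

```bash
python3 - <<'E'
from h import *
im=cv2.imread("pics/w2.png");g=cv2.cvtColor(im,cv2.COLOR_BGR2GRAY).astype(int)
for y in(40,50,54,100): print(y,g[y,255:300].tolist(),g[y,350:415].tolist())
for x in(286,320,326,332,366,371): print(x,g[15:80,x].tolist())
print(g[138:178,323].tolist()); print(160,g[158,255:275].tolist(),g[158,372:392].tolist())
E
```

```text
40 [245, 236, 230, 227, 225, 223, 211, 190, 181, 185, 186, 187, 186, 188, 188, 188, 188, 188, 192, 187, 188, 188, 187, 189, 187, 175, 142, 107, 102, 100, 102, 102, 102, 106, 104, 100, 103, 101, 103, 101, 94, 84, 85, 95, 100] [97, 102, 95, 97, 93, 90, 90, 85, 91, 93, 94, 96, 98, 100, 99, 98, 97, 96, 98, 94, 94, 93, 116, 160, 171, 174, 173, 173, 173, 171, 172, 169, 170, 169, 169, 168, 170, 169, 169, 163, 166, 200, 235, 241, 239, 238, 240, 240, 241, 240, 239, 240, 240, 236, 230, 222, 210, 194, 163, 129, 108, 107, 105, 106, 107]
50 [243, 203, 116, 69, 67, 69, 71, 101, 149, 176, 186, 186, 184, 189, 187, 186, 186, 188, 189, 187, 187, 189, 187, 187, 188, 189, 172, 132, 112, 116, 114, 112, 109, 105, 105, 105, 101, 105, 104, 103, 102, 103, 101, 102, 102] [97, 101, 97, 97, 100, 99, 97, 97, 95, 98, 98, 100, 109, 117, 121, 118, 113, 109, 111, 108, 101, 92, 114, 148, 166, 175, 173, 173, 171, 172, 170, 169, 170, 166, 168, 168, 168, 169, 168, 163, 170, 209, 237, 241, 241, 241, 241, 241, 241, 240, 241, 241, 239, 236, 228, 219, 205, 180, 144, 116, 105, 109, 106, 105, 107]
54 [245, 211, 126, 76, 65, 6
[... 2614 characters left out ...]
[111, 154, 200, 224, 232, 234, 237, 234, 214, 177, 146, 119, 102, 96, 97, 99, 97, 101, 93, 90, 89, 87, 88, 90, 92, 93, 93, 96, 101, 98, 97, 95, 88, 90, 90, 92, 90, 87, 87, 88, 98, 105, 106, 107, 105, 94, 95, 96, 91, 90, 99, 106, 115, 119, 117, 120, 130, 152, 167, 172, 172, 172, 175, 172, 172]
[180, 177, 178, 175, 162, 148, 180, 225, 238, 243, 243, 244, 246, 247, 247, 245, 247, 246, 246, 244, 243, 241, 242, 242, 241, 242, 242, 243, 243, 244, 243, 242, 239, 219, 158, 122, 116, 116, 119, 117]
160 [244, 245, 245, 245, 243, 243, 241, 229, 185, 172, 225, 242, 245, 244, 246, 244, 245, 245, 244, 244] [239, 237, 238, 237, 239, 238, 238, 234, 221, 175, 123, 113, 133, 146, 153, 154, 152, 167, 200, 224]
```

```bash
python3 - <<'E'
from h import *
o=np.load("o2.npy",allow_pickle=True).item();C=cam("wrist",o);t=np.array(o["tcp_pos"])
v=R.from_rotvec(o["orientation"]).as_matrix();ay=v[:2,0]/np.linalg.norm(v[:2,0]);ax=np.array([ay[1],-ay[0]])
print("toolyaw",np.degrees(np.arctan2(ay[1],ay[0])),v[2])
def loc(uv,z):
    w=cast(C,uv,z)[:,:2]; return w.round(4).tolist(), (np.c_[(w-t[:2])@ax,(w-t[:2])@ay]*1000).round(1).tolist()
print("pocket L/R z.087 rows40,50,54",loc([(281,40),(281.6,50),(281.6,54),(372.5,40),(372.8,50),(372.5,54)],.087)[1])
print("table L/R row100,row50",loc([(265.5,100),(262.8,50),(262.9,54),(387.2,100),(390.7,50)],.07)[1])
print("cheek ends top",loc([(286,67.8),(366,67.3)],.087)[1],"base",loc([(286,71),(366,71.3)],.07)[1])
print("table far edge", loc([(320,25),(371,25)],.087)[1], "housing corners", loc([(243,20),(408,20)],.058)[1])
zb=t[2]-.0254
print("heel L,R,front",loc([(263.5,158),(381,158),(323,144)],zb+.008)[1])
im=cv2.imread("pics/w2.png");g=cv2.cvtColor(im,cv2.COLOR_BGR2GRAY)
n,l,s,c=cv2.connectedComponentsWithStats((g[195:335,258:390]<60).astype(np.uint8))
P=np.array([c[i] for i in range(1,n) if 250<s[i,4]<900 and s[i,2]<40])+[258,195];print(P.round(1).tolist())
print("holes",loc(P,zb+.038)[1])
E
```

```text
toolyaw 99.76582425959417 [-0.00189754 -0.0014279  -0.99999718]
pocket L/R z.087 rows40,50,54 [[-38.4, 137.8], [-38.2, 129.5], [-38.3, 126.2], [44.4, 137.8], [45.1, 129.5], [45.0, 126.2]]
table L/R row100,row50 [[-58.6, 86.4], [-58.6, 132.5], [-58.7, 129.0], [64.5, 86.4], [65.1, 132.5]]
cheek ends top [[-34.7, 114.4], [39.5, 114.8]] base [[-36.8, 113.5], [41.9, 113.2]]
table far edge [[-3.1, 149.9], [42.5, 150.0]] housing corners [[-78.8, 161.7], [83.0, 161.7]]
heel L,R,front [[-30.7, 55.2], [29.3, 55.2], [-0.3, 62.2]]
[[278.6, 213.9], [322.7, 213.8], [367.0, 213.7], [365.3, 251.4], [280.8, 251.5], [323.1, 251.5], [282.7, 285.5], [323.1, 285.4], [363.5, 285.2], [284.6, 316.5], [323.2, 316.7], [361.8, 316.4]]
holes [[-19.4, 36.2], [-0.4, 36.2], [18.7, 36.3], [18.8, 18.1], [-19.4, 18.0], [-0.3, 18.0], [-19.4, -0.0], [-0.3, 0.1], [18.8, 0.2], [-19.3, -18.0], [-0.2, -18.1], [18.8, -18.0]]
```

Block offset in tool x is −0.4 mm and the pocket centre is at +3.2 mm. The cheek ends are about 114 mm ahead and the heel tip 62 mm ahead, so fully home is about 74 mm along. Next I'll hover at the set-down spot, 40 mm short.

step_arm(
  rows=[
    [-0.0037,0.0568,-0.06,0,0,0],
    [-0.0037,0.0568,-0.12,0,0,0],
    [-0.0037,0.0568,-0.18,0,0,0],
    [-0.0037,0.0568,-0.225,0,0,0],
    [-0.0037,0.0568,-0.225,0,0,0],
  ],
)

```text
clock: 5.28
tcp_pos: [0.5582, 0.3273, 0.1079]
orientation: [-2.024, -2.4, 0.018]
contact_force: [0.2, -1.2, -6.5]
grip_width: 0.059
gripper_force: 53.9
```

step_arm(
  rows=[
    [0,0,0,0,0,0],
    [0,0,0,0,0,0],
    [0,0,0,0,0,0],
    [0,0,0,0,0,0],
  ],
)

```text
clock: 5.62
tcp_pos: [0.5624, 0.333, 0.1172]
orientation: [2.023, 2.402, 0.006]
contact_force: [-0.2, -0.4, -4.9]
grip_width: 0.0591
gripper_force: 54.1
```

```bash
python3 - <<'E'
from h import *
o=r.get_obs();im=eyes.grab_frame("wrist")[...,::-1].copy();cv2.imwrite("pics/w3.png",im)
np.save("o3.npy",o,allow_pickle=True)
print(np.round(o["tcp_pos"],4),o["orientation"],np.round(o["contact_force"],1))
E
```

```text
[0.5624 0.333  0.1172] [2.02322884 2.40150047 0.00641247] [-0.2 -0.4 -4.9]
```

View pics/w3.png

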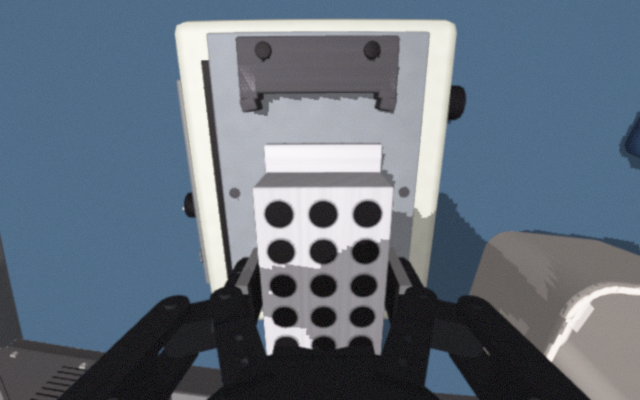

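The close view shows the retaining block at u 237–399, the cheek ends at v≈110, and the heel at u 265–381 with its front at v≈145. I'll measure again from here.

```bash
cat > m.py <<'E'
from h import *
import sys
def run(f,of):
    o=np.load(of,allow_pickle=True).item();C=cam("wrist",o);t=np.array(o["tcp_pos"])
    v=R.from_rotvec(o["orientation"]).as_matrix();ay=v[:2,0]/np.linalg.norm(v[:2,0]);ax=np.array([ay[1],-ay[0]])
    print("yaw",np.degrees(np.arctan2(ay[1],ay[0])),v[2],"ax",ax,"ay",ay)
    def loc(uv,z):
        w=cast(C,uv,z)[:,:2];return np.c_[(w-t[:2])@ax,(w-t[:2])@ay]*1000
    return loc,t
def edge(p,a,b,lvl):  # first crossing of lvl between a and b
    s=np.sign(p[a:b].astype(float)-lvl);i=np.where(s[1:]!=s[:-1])[0][0]+a
    return i+(lvl-p[i])/(p[i+1]-p[i])
E
python3 - <<'E'
from m import *
loc,t=run("",'o3.npy')
g=cv2.cvtColor(cv2.imread("pics/w3.png"),cv2.COLOR_BGR2GRAY).astype(float)
L=[(edge(g[y],225,250,140),y) for y in(50,60,70,80)];Rr=[(edge(g[y],385,410,140),y) for y in(50,60,70,80)]
print("pocket",L,Rr);print(loc(L,.087).round(1).tolist(),loc(Rr,.087).round(1).tolist())
for x in(249,387,320):print(x,g[85:120,x].astype(int).tolist())
print(g[100,236:265].astype(int).tolist(),g[100,375:402].astype(int).tolist())
zb=t[2]-.0254
print("heel",loc([(edge(g[158],255,275,215),158),(edge(g[158],372,392,180),158),(323,144.3)],zb+.008).round(1).tolist())
E
```

```text
yaw 99.77288886627505 [ 0.00154745  0.00403666 -0.99999066] ax [0.98548833 0.16974321] ay [-0.16974321  0.98548833]
pocket [(np.float64(235.71794871794873), 50), (np.float64(236.58536585365854), 60), (np.float64(237.475), 70), (np.float64(238.34285714285716), 80)] [(np.float64(399.40625), 50), (np.float64(398.5263157894737), 60), (np.float64(398.6744186046512), 70), (np.float64(397.55555555555554), 80)]
[[-43.9, 107.7], [-43.8, 103.0], [-43.8, 98.3], [-43.7, 93.5]] [[38.3, 107.6], [38.1, 103.0], [38.6, 98.3], [38.3, 93.5]]
249 [130, 123, 120, 116, 113, 107, 109, 105, 104, 104, 105, 102, 99, 103, 105, 106, 103, 103, 103, 99, 99, 95, 95, 89, 83, 69, 90, 155, 178, 181, 182, 183, 184, 182, 182]
387 [89, 92, 96, 92, 93, 92, 92, 95, 95, 97, 94, 93, 92, 90, 90, 92, 93, 90, 92, 93, 88, 91, 90, 85, 72, 55, 83, 118, 156, 169, 168, 171, 166, 167, 168]
320 [93, 94, 98, 97, 96, 93, 76, 59, 83, 96, 101, 121, 154, 172, 176, 179, 180, 179, 179, 180, 181, 182, 178, 180, 180, 181, 180, 180, 180, 179, 179, 181, 179, 176, 177]
[183, 182, 178, 148, 118, 99, 98, 93, 98, 102, 104, 104, 106, 106, 106, 103, 102, 92, 72, 51, 35, 37, 33, 33, 48, 73, 89, 95, 100] [124, 85, 51, 37, 39, 46, 67, 88, 91, 95, 93, 90, 92, 93, 94, 93, 97, 94, 93, 90, 90, 112, 150, 167, 167, 168, 166]
heel [[-30.1, 55.3], [29.3, 55.2], [-0.2, 62.1]]
```

step_arm(
  rows=[
    [-0.0038,-0.0007,-0.008,0,0,0],
    [-0.0038,-0.0007,-0.016,0,0,0],
    [-0.0038,-0.0007,-0.02,0,0,0],
    [-0.0038,-0.0007,-0.02,0,0,0],
    [-0.0038,-0.0007,-0.02,0,0,0],
  ],
)

```text
clock: 6.08
tcp_pos: [0.5585, 0.3318, 0.1021]
orientation: [-2.023, -2.403, 0.001]
contact_force: [0.1, -0.5, -4.9]
grip_width: 0.0589
gripper_force: 54.2
```

step_arm(
  rows=[
    [0,0,0,0,0,0],
    [0,0,0,0,0,0],
    [0,0,0,0,0,0],
    [0,0,0,0,0,0],
    [0,0,0,0,0,0],
  ],
)

```text
clock: 6.5
tcp_pos: [0.5588, 0.332, 0.1026]
orientation: [2.023, 2.403, 0.0]
contact_force: [-0.7, -0.2, -4.2]
grip_width: 0.0588
gripper_force: 54.2
```

```bash
python3 - <<'E'
from m import *
o=r.get_obs();im=eyes.grab_frame("wrist")[...,::-1].copy();cv2.imwrite("pics/w4.png",im)
np.save("o4.npy",o,allow_pickle=True);print(np.round(o["tcp_pos"],4),np.round(o["contact_force"],1))
loc,t=run("",'o4.npy')
g=cv2.cvtColor(im,cv2.COLOR_BGR2GRAY).astype(float)
L=[(edge(g[y],215,250,140),y) for y in(50,60,70,80)];Rr=[(edge(g[y],385,425,140),y) for y in(50,60,70,80)]
print(np.round(L,1).tolist(),np.round(Rr,1).tolist());print(loc(L,.087).round(1).tolist(),loc(Rr,.087).round(1).tolist())
zb=t[2]-.0254
print("heel",loc([(edge(g[158],250,275,215),158),(edge(g[158],372,395,180),158),(323,144.3)],zb+.008).round(1).tolist())
E
```

```text
[0.5588 0.332  0.1026] [-0.7 -0.2 -4.2]
yaw 99.81713568559103 [ 4.56193551e-05  1.09884430e-04 -9.99999993e-01] ax [0.98535695 0.1705042 ] ay [-0.1705042   0.98535695]
[[235.6, 50.0], [236.4, 60.0], [237.4, 70.0], [238.1, 80.0]] [[415.2, 50.0], [414.7, 60.0], [414.1, 70.0], [413.5, 80.0]]
[[-40.1, 105.1], [-40.0, 100.9], [-39.9, 96.6], [-40.0, 92.3]] [[41.8, 105.1], [41.9, 100.9], [42.0, 96.6], [42.1, 92.3]]
heel [[-30.1, 55.2], [29.2, 55.2], [-0.3, 62.1]]
```

step_arm(
  rows=[
    [0.0021,0.0004,-0.003,0,0,0],
    [0.0021,0.0004,-0.006,0,0,0],
    [0.0021,0.0004,-0.009,0,0,0],
    [0.0021,0.0004,-0.009,0,0,0],
    [0.0021,0.0004,-0.009,0,0,0],
  ],
)

```text
clock: 6.97
tcp_pos: [0.5603, 0.3323, 0.0972]
orientation: [2.023, 2.403, 0.001]
contact_force: [0.3, 0.4, -3.0]
grip_width: 0.059
gripper_force: 54.2
```

step_arm(
  rows=[
    [0,0,-0.0015,0,0,0],
    [0,0,-0.0015,0,0,0],
    [0,0,-0.0015,0,0,0],
    [0,0,-0.0015,0,0,0],
  ],
)

```text
clock: 7.3
tcp_pos: [0.5602, 0.3323, 0.0964]
orientation: [2.023, 2.403, 0.001]
contact_force: [1.1, 0.9, -3.0]
grip_width: 0.0589
gripper_force: 54.3
```

step_arm(
  rows=[
    [0,0,-0.0015,0,0,0],
    [0,0,-0.0015,0,0,0],
    [0,0,-0.0015,0,0,0],
    [0,0,-0.0015,0,0,0],
  ],
)

```text
clock: 7.63
tcp_pos: [0.5602, 0.3323, 0.0955]
orientation: [2.023, 2.403, 0.001]
contact_force: [2.1, -0.4, -1.4]
grip_width: 0.0589
gripper_force: 54.5
```

step_arm(
  rows=[
    [0,0,-0.001,0,0,0],
    [0,0,-0.001,0,0,0],
    [0,0,-0.001,0,0,0],
    [0,0,-0.001,0,0,0],
  ],
)

```text
clock: 7.97
tcp_pos: [0.5602, 0.3323, 0.0955]
orientation: [2.023, 2.403, 0.001]
contact_force: [-0.6, -1.5, 5.8]
grip_width: 0.0591
gripper_force: 55.3
```

step_arm(
  rows=[
    [0,0,-0.001,0,0,0],
    [0,0,-0.001,0,0,0],
    [0,0,-0.001,0,0,0],
    [0,0,-0.001,0,0,0],
  ],
)

```text
clock: 8.3
tcp_pos: [0.5602, 0.3323, 0.0955]
orientation: [2.023, 2.403, 0.001]
contact_force: [-2.2, -3.0, 10.1]
grip_width: 0.0591
gripper_force: 55.9
```

Seated on the table at z=0.0955 with the catch flush. I'll ease the pressure and slide towards the cheeks.

step_arm(
  rows=[
    [0,0,0.0008,0,0,0],
    [-0.001,0.0058,0.0008,0,0,0],
    [-0.002,0.0115,0.0008,0,0,0],
    [-0.003,0.0173,0.0008,0,0,0],
    [-0.003,0.0173,0.0008,0,0,0],
  ],
)

```text
clock: 8.72
tcp_pos: [0.5598, 0.3406, 0.0955]
orientation: [2.024, 2.399, -0.001]
contact_force: [0.6, -7.1, 9.5]
grip_width: 0.059
gripper_force: 55.8
```

```bash
python3 - <<'E'
from m import *
o=r.get_obs();im=eyes.grab_frame("wrist")[...,::-1].copy();cv2.imwrite("pics/w5.png",im)
np.save("o5.npy",o,allow_pickle=True);print(np.round(o["tcp_pos"],4),np.round(o["contact_force"],1),np.round(o["moment"],2))
loc,t=run("",'o5.npy')
g=cv2.cvtColor(im,cv2.COLOR_BGR2GRAY).astype(float)
Y=(60,70,80,90,100)
L=[(edge(g[y],205,250,140),y) for y in Y];Rr=[(edge(g[y],400,435,140),y) for y in Y]
print(np.round(L,1).tolist(),np.round(Rr,1).tolist());print(loc(L,.087).round(1).tolist(),loc(Rr,.087).round(1).tolist())
zb=t[2]-.0254
print("heel",loc([(edge(g[158],245,275,215),158),(edge(g[158],372,395,180),158),(323,144.3)],zb+.008).round(1).tolist())
cv2.imwrite("pics/c5.png",cv2.resize(im[30:190,200:450],(800,512),interpolation=cv2.INTER_CUBIC))
E
```

```text
[0.5598 0.3406 0.0955] [ 0.6 -7.1  9.5] [-1.22 -0.19 -0.11]
yaw 99.69443846078433 [-0.00324347  0.00157607 -0.9999935 ] ax [0.98571982 0.1683937 ] ay [-0.1683937   0.98571982]
[[225.7, 60.0], [226.5, 70.0], [227.5, 80.0], [228.4, 90.0], [229.2, 100.0]] [[413.3, 60.0], [412.5, 70.0], [412.1, 80.0], [411.5, 90.0], [410.6, 100.0]]
[[-42.6, 99.9], [-42.7, 95.8], [-42.6, 91.7], [-42.6, 87.5], [-42.6, 83.2]] [[39.1, 99.8], [39.1, 95.7], [39.3, 91.6], [39.4, 87.4], [39.4, 83.2]]
heel [[-30.0, 55.2], [29.3, 55.1], [-0.3, 62.1]]
```

View pics/c5.png

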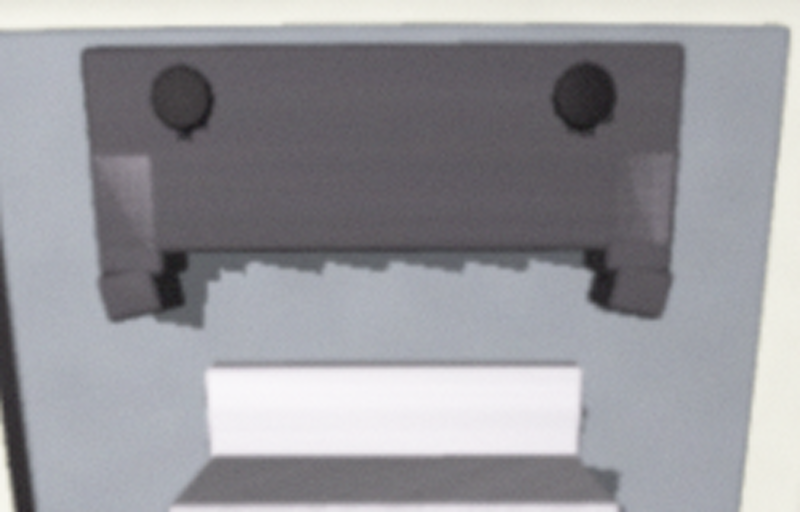

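The crop shows the heel (x 208–580) square to the pocket and slightly right of its middle, by about 1.3 mm, with roughly 8 mm to the cheek ends. I'll ease the pressure, correct, and advance.

step_arm(
  rows=[
    [0,0,0.001,0,0,0],
    [-0.0008,0.003,0.001,0,0,0],
    [-0.0017,0.0065,0.001,0,0,0],
    [-0.0017,0.0065,0.001,0,0,0],
    [-0.0017,0.0065,0.001,0,0,0],
  ],
)

```text
clock: 9.18
tcp_pos: [0.5583, 0.3451, 0.0955]
orientation: [2.024, 2.4, -0.001]
contact_force: [1.0, -4.9, 5.2]
grip_width: 0.0589
gripper_force: 55.2
```

```bash
cat > s.py <<'E'
from m import *
import sys
o=r.get_obs();im=eyes.grab_frame("wrist")[...,::-1].copy();n=sys.argv[1];cv2.imwrite(f"pics/w{n}.png",im)
np.save(f"o{n}.npy",o,allow_pickle=True);print(np.round(o["tcp_pos"],4),np.round(o["contact_force"],1),np.round(o["moment"],2))
loc,t=run("",f'o{n}.npy')
g=cv2.cvtColor(im,cv2.COLOR_BGR2GRAY).astype(float)
Y=(60,70,80,90,100)
try:
    L=[(edge(g[y],205,250,140),y) for y in Y];Rr=[(edge(g[y],395,435,140),y) for y in Y]
    print("pocket mid",((loc(L,.087)+loc(Rr,.087))/2).round(1).tolist())
except Exception as e:print(e)
d=t[:2]-[.5631,.2968];ay=np.array([-.1702,.9854]);ax=np.array([.9854,.1702])
print("tip to cheek ends",113.9-62.1-d@ay*1000,"to home",135.9-62.1-d@ay*1000,"lateral need",3.3+.35-d@ax*1000)
zb=t[2]-.0254
print("heel",loc([(edge(g[158],245,275,215),158),(edge(g[158],372,395,180),158)],zb+.008).round(1).tolist())
E
python3 s.py 6
```

```text
[0.5583 0.3451 0.0955] [ 1.  -4.9  5.2] [-0.88 -0.47 -0.13]
yaw 99.72365678785039 [-1.87737111e-03  9.31597011e-04 -9.99997804e-01] ax [0.98563382 0.16889635] ay [-0.16889635  0.98563382]
pocket mid [[-1.0, 99.9], [-0.9, 95.8], [-0.9, 91.7], [-0.9, 87.5], [-0.9, 83.2]]
tip to cheek ends 3.3450587294187315 to home 25.34505872941874 lateral need 0.18872005946254022
heel [[-30.1, 55.2], [29.3, 55.2]]
```

step_arm(
  rows=[
    [-0.0006,0,0.0006,0,0,0],
    [-0.001,0.002,0.0006,0,0,0],
    [-0.0014,0.004,0.0006,0,0,0],
    [-0.0018,0.006,0.0006,0,0,0],
    [-0.0021,0.0081,0.0006,0,0,0],
  ],
)

```text
clock: 9.65
tcp_pos: [0.5563, 0.35, 0.0955]
orientation: [2.024, 2.401, -0.003]
contact_force: [1.5, -6.8, 4.7]
grip_width: 0.0591
gripper_force: 55.4
```

```bash
python3 s.py 7
```

```text
[0.5563 0.35   0.0955] [ 1.5 -6.8  4.7] [-1.23 -0.38 -0.08]
yaw 99.75516789033908 [-2.24297087e-03 -3.43866854e-04 -9.99997425e-01] ax [0.98554078 0.1694384 ] ay [-0.1694384   0.98554078]
index 0 is out of bounds for axis 0 with size 0
tip to cheek ends -1.790175346818522 to home 20.209824653181485 lateral need 1.316238112615832
heel [[-30.2, 55.2], [29.3, 55.2]]
```

```bash
sed -i 's/205,250,140/190,250,140/; s/395,435,140/385,445,140/; s/Y=(60,70,80,90,100)/Y=(75,85,95,105)/' s.py; python3 s.py 8;  python3 - <<'E'
import cv2;im=cv2.imread("pics/w8.png");g=cv2.cvtColor(im,cv2.COLOR_BGR2GRAY);print(g[85,200:250].tolist(),g[85,390:440].tolist())
E
```

```text
[0.5562 0.3505 0.0955] [ 1.2 -4.8  4.2] [-0.9  -0.46 -0.08]
yaw 99.77247341210646 [-1.69127083e-03 -2.62604186e-04 -9.99998535e-01] ax [0.98548956 0.16973606] ay [-0.16973606  0.98548956]
pocket mid [[0.2, 93.8], [0.3, 89.6], [-8.4, 85.4], [-8.3, 81.1]]
tip to cheek ends -2.2709832586874867 to home 19.72901674131252 lateral need 1.3578699203126252
heel [[-30.1, 55.2], [29.3, 55.2]]
[246, 241, 210, 180, 182, 182, 183, 184, 183, 184, 188, 184, 183, 185, 185, 187, 186, 187, 186, 187, 186, 186, 188, 189, 187, 187, 187, 186, 184, 184, 185, 177, 165, 129, 104, 99, 102, 103, 106, 103, 105, 102, 105, 104, 105, 104, 104, 106, 105, 103] [40, 35, 38, 38, 38, 65, 88, 93, 94, 92, 92, 93, 91, 94, 94, 96, 92, 92, 96, 90, 92, 93, 90, 91, 93, 120, 154, 164, 166, 165, 165, 168, 166, 167, 163, 165, 165, 166, 165, 164, 162, 164, 162, 164, 163, 161, 164, 165, 163, 162]
```

step_arm(
  rows=[
    [0.0008,0.0002,0,0,0,0],
    [0.0005,0.002,0,0,0,0],
    [0.0002,0.004,0,0,0,0],
    [-0.0002,0.006,0,0,0,0],
    [-0.0006,0.0083,0,0,0,0],
  ],
)

```text
clock: 10.17
tcp_pos: [0.5558, 0.3547, 0.0955]
orientation: [2.024, 2.401, -0.004]
contact_force: [1.2, -6.8, 6.0]
grip_width: 0.0589
gripper_force: 55.5
```

```bash
python3 s.py 9
```

```text
[0.5558 0.3547 0.0955] [ 1.2 -6.8  6. ] [-1.25 -0.34 -0.12]
yaw 99.74608597924878 [-2.62847382e-03 -7.56403703e-04 -9.99996259e-01] ax [0.98556763 0.16928218] ay [-0.16928218  0.98556763]
index 0 is out of bounds for axis 0 with size 0
tip to cheek ends -6.539593631488209 to home 15.460406368511798 lateral need 1.0164893395863075
heel [[-30.0, 55.2], [29.2, 55.2]]
```

step_arm(
  rows=[
    [-0.0004,0.003,0.0004,0,0,0],
    [-0.0009,0.006,0.0004,0,0,0],
    [-0.0014,0.009,0.0004,0,0,0],
    [-0.0019,0.0125,0.0004,0,0,0],
    [-0.0019,0.0132,0.0004,0,0,0],
  ],
)

```text
clock: 10.63
tcp_pos: [0.5541, 0.3637, 0.0956]
orientation: [2.023, 2.403, -0.002]
contact_force: [0.2, -4.5, 3.3]
grip_width: 0.0591
gripper_force: 55.0
```

step_arm(
  rows=[
    [-0.0003,0.0018,0,0,0,0],
    [-0.0006,0.0036,0,0,0,0],
    [-0.0009,0.0054,0,0,0,0],
    [-0.0011,0.0066,0,0,0,0],
    [-0.0011,0.0066,0,0,0,0],
  ],
)

```text
clock: 11.05
tcp_pos: [0.5536, 0.3675, 0.0956]
orientation: [2.023, 2.403, -0.002]
contact_force: [0.2, -4.5, 2.8]
grip_width: 0.0592
gripper_force: 55.1
```

```bash
python3 s.py 10 | grep -v heel
```

```text
[0.5536 0.3675 0.0956] [ 0.2 -4.5  2.8] [-0.91 -0.24 -0.08]
yaw 99.79965660290837 [-1.30671449e-03 -7.93797607e-04 -9.99998831e-01] ax [0.98540892 0.17020359] ay [-0.17020359  0.98540892]
index 0 is out of bounds for axis 0 with size 0
tip to cheek ends -19.491078057757655 to home 2.5089219422423525 lateral need 0.9755577018713688Traceback (most recent call last):
  File "s.py", line 15, in <module>
    print("heel",loc([(edge(g[158],245,275,215),158),(edge(g[158],372,395,180),158)],zb+.008).round(1).tolist())
                       ~~~~^^^^^^^^^^^^^^^^^^^^
  File "m.py", line 11, in edge
    s=np.sign(p[a:b].astype(float)-lvl);i=np.where(s[1:]!=s[:-1])[0][0]+a
                                          ~~~~~~~~~~~~~~~~~~~~~~~~~~^^^
IndexError: index 0 is out of bounds for axis 0 with size 0
```

Within about 2.5 mm; creep to the wall in small steps and watch the force.

step_arm(
  rows=[
    [-0.0003,0.0016,0,0,0,0],
    [-0.0005,0.0032,0,0,0,0],
    [-0.0005,0.0032,0,0,0,0],
  ],
)

```text
clock: 11.35
tcp_pos: [0.5533, 0.3697, 0.0956]
orientation: [2.023, 2.403, -0.001]
contact_force: [-0.1, -5.3, 2.5]
grip_width: 0.0589
gripper_force: 54.9
```

step_arm(
  rows=[
    [-0.0003,0.0016,0,0,0,0],
    [-0.0003,0.0016,0,0,0,0],
    [-0.0003,0.0016,0,0,0,0],
  ],
)

```text
clock: 11.6
tcp_pos: [0.5533, 0.3703, 0.0956]
orientation: [2.023, 2.402, -0.002]
contact_force: [0.7, -5.8, 3.0]
grip_width: 0.0591
gripper_force: 55.2
```

step_arm(
  rows=[
    [-0.0003,0.0016,0,0,0,0],
    [-0.0003,0.0016,0,0,0,0],
    [-0.0003,0.0016,0,0,0,0],
  ],
)

```text
clock: 11.85
tcp_pos: [0.5533, 0.3703, 0.0955]
orientation: [2.023, 2.401, -0.004]
contact_force: [-1.2, -8.3, 5.3]
grip_width: 0.0592
gripper_force: 55.4
```

step_arm(
  rows=[
    [-0.0003,0.0016,0,0,0,0],
    [-0.0006,0.0032,0,0,0,0],
    [-0.0006,0.0032,0,0,0,0],
    [-0.0006,0.0032,0,0,0,0],
  ],
)

```text
clock: 12.18
tcp_pos: [0.5533, 0.3703, 0.0955]
orientation: [2.023, 2.399, -0.008]
contact_force: [-0.4, -13.3, 8.2]
grip_width: 0.0594
gripper_force: 55.9
```

```bash
python3 - <<'E'
from h import *
o=r.get_obs();im=eyes.grab_frame("wrist")[...,::-1];cv2.imwrite("pics/w11.png",im)
cv2.imwrite("pics/c11.png",cv2.resize(im[30:350,160:480],(600,600),interpolation=cv2.INTER_CUBIC))
E
```

```text
(no output)
```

View pics/c11.png

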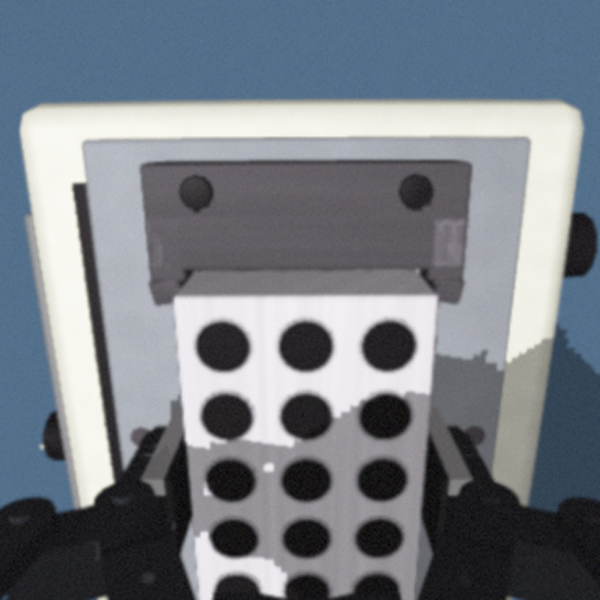

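The block's front face is at the lip, the heel is hidden under it, and the force rises with no motion, so it's home. I'll relax the push, open and retreat.

step_arm(
  rows=[
    [0.0003,-0.0016,0.0003,0,0,0],
    [0.0006,-0.003,0.0005,0,0,0],
    [0.0006,-0.003,0.0005,0,0,0],
  ],
)

```text
clock: 12.48
tcp_pos: [0.5533, 0.3702, 0.0956]
orientation: [2.023, 2.402, -0.004]
contact_force: [0.6, -7.2, 3.4]
grip_width: 0.059
gripper_force: 55.1
```

step_arm(
  rows=[
    [0,0,0,0,0,0],
    [0,0,0,0,0,0],
    [0,0,0,0,0,0],
    [0,0,0,0,0,0],
    [0,0,0,0,0,0],
  ],
  jaw=0,
)

```text
clock: 12.9
tcp_pos: [0.5526, 0.3729, 0.0961]
orientation: [-2.022, -2.404, -0.001]
contact_force: [0.1, -0.6, 0.1]
grip_width: 0.0853
gripper_force: 0.0
```

step_arm(
  rows=[
    [0,0,0.01,0,0,0],
    [0,0,0.04,0,0,0],
    [0,0,0.09,0,0,0],
    [0,0,0.14,0,0,0],
    [0,0,0.2,0,0,0],
  ],
)

```text
clock: 13.32
tcp_pos: [0.5523, 0.3717, 0.2166]
orientation: [-2.022, -2.403, 0.003]
contact_force: [-0.1, 0.5, 0.5]
grip_width: 0.0856
gripper_force: 0.0
```

step_arm(
  rows=[
    [0.018,-0.1,0.07,0,0,0],
    [0.036,-0.2,0.07,0,0,0],
    [0.036,-0.2,0.07,0,0,0],
    [0.036,-0.2,0.07,0,0,0],
    [0.036,-0.2,0.07,0,0,0],
  ],
)

```text
clock: 13.73
tcp_pos: [0.5768, 0.2476, 0.2593]
orientation: [2.03, 2.394, 0.0]
contact_force: [0.2, 0.0, -0.5]
grip_width: 0.0855
gripper_force: 0.0
```

```bash
python3 - <<'E'
from h import *
o=r.get_obs();im=eyes.grab_frame("wrist")[...,::-1];cv2.imwrite("pics/w12.png",im)
np.save("o12.npy",o,allow_pickle=True);print(np.round(o["tcp_pos"],4),np.round(o["contact_force"],1))
E
```

```text
[0.5768 0.2476 0.2593] [ 0.2  0.  -0.5]
```

View pics/w12.png

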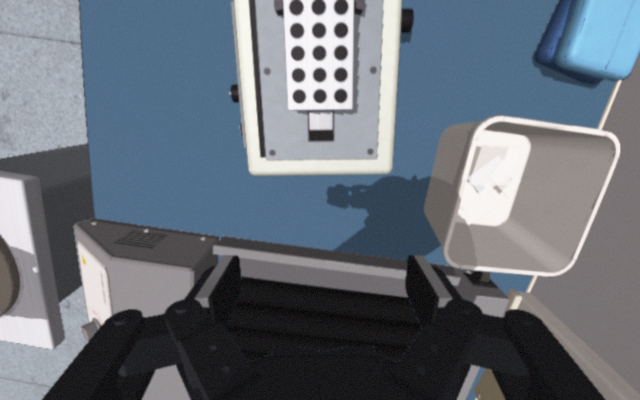

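The block is home against the retaining block, with the catch visible behind its tail at (321,125). My last picture will be a zoomed crop to check that it's up.

```bash
python3 - <<'E'
from h import *
o=np.load("o12.npy",allow_pickle=True).item();C=cam("wrist",o)
im=cv2.imread("pics/w12.png");g=cv2.cvtColor(im,cv2.COLOR_BGR2GRAY)
print(g[104:146,321].tolist());print(g[121,302:340].tolist())
# expected catch outline if home: tail at TCP-of-grasp minus 48.. in shaker axes
ay=np.array([-.1704,.9854]);ax=np.array([.9854,.1704]);b=np.array([.5533,.3703])-.0004*ax
for s,z in((-48,.108),(-48,.07),(-50,.075),(-50,.07),(-78,.075),(-78,.07)):
    p=b+ay*s/1000;print(s,z,proj(C,[[*(p),z]]).round(1).tolist())
t=eyes.grab_frame("top")[...,::-1]
t0=cv2.imread("pics/top0.png")
f=lambda a:cv2.resize(a,(400,300),interpolation=cv2.INTER_CUBIC)
cv2.imwrite("pics/c12.png",np.vstack([np.hstack([f(t0[125:185,165:245]),f(t[125:185,165:245])]),np.hstack([f(im[95:155,281:361]),np.zeros((300,400,3),np.uint8)])]))
E
```

```text
[239, 245, 246, 244, 232, 187, 118, 100, 141, 190, 215, 223, 224, 224, 224, 222, 224, 222, 224, 223, 222, 221, 222, 220, 208, 166, 100, 52, 35, 37, 42, 44, 42, 37, 44, 46, 75, 119, 158, 173, 176, 177]
[176, 175, 172, 174, 169, 143, 126, 171, 220, 226, 227, 227, 227, 228, 230, 231, 229, 226, 224, 222, 222, 221, 220, 223, 221, 222, 222, 220, 213, 202, 159, 116, 139, 167, 175, 173, 174, 175]
-48 0.108 [[319.5, 109.9]]
-48 0.07 [[319.8, 109.4]]
-50 0.075 [[319.8, 111.5]]
-50 0.07 [[319.8, 111.4]]
-78 0.075 [[320.1, 138.8]]
-78 0.07 [[320.1, 138.3]]
```

View pics/c12.png

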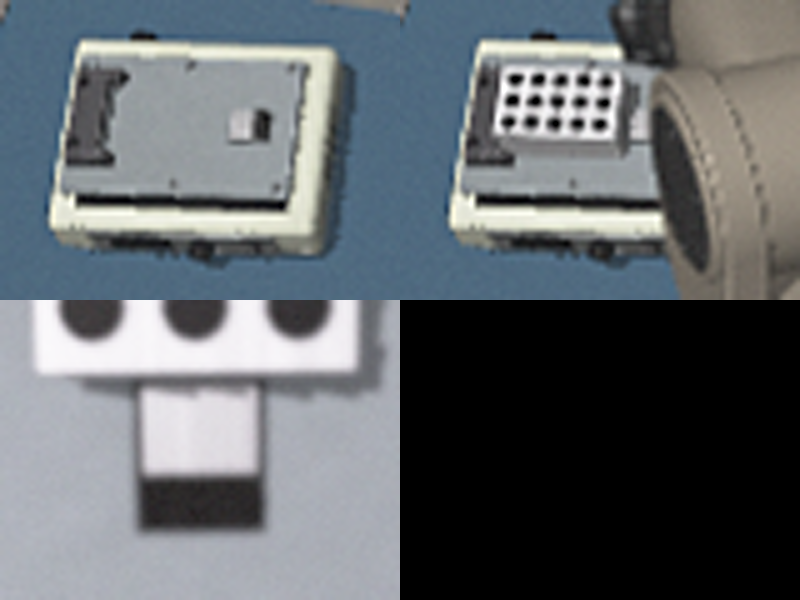

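The catch is fully exposed (v 112–139, its whole 28 mm), 2 mm clear of the tail and looking as it did when up at the start. I'm handing in.

```bash
python3 -c "
from bench import r
print(r.hand_in())"
```

```text
the job is handed in; nothing more can be done
None
```

The tube block is fitted: the heel is fully home under the lip, the catch looks sprung up behind the tail, the gripper is clear and the job is handed in at about 14 s; the pen, amber bottle and carton were not touched.

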